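Set up the bench for a titration

ROBOT

A 6-joint arm with a two-finger parallel gripper is mounted at the origin on the work surface. World frame = base frame: x ahead of the robot, y to its left, z up, the work surface at z = 0. Lengths are in m, angles in degrees, forces in N, time in s.
With the tool pointing down it reaches from about 0.4 to 0.825 m from the base axis. Payload 7 kg.
Tool frame: the origin (TCP) lies at the very end of the fingers, on their centre line; the grasp point (between the pads) lies 19 mm behind it (ctrl.grip_point_offset is the distance from the TCP to the grasp point, in m); x points along the fingers, z is the direction in which the jaws open and shut, and the axes are right-handed (so a half turn about x gives the same grasp; the last joint's range is limited). The gripper opens to 88 mm and grips with 3 to 60 N. Pads are 19 mm wide; open, the fingers measure 130 mm over their backs; the gripper's body (78 mm by 193 mm) begins 47 mm behind the grasp point.
Start: joints at [16.507, 20.546, 0.682, 0, -70.136, -16.507], TCP at [0.675, -0, 0.227] pointing down, gripper open.
Joint ranges: [-176.03, 176.03], [-82.01, 121.73], [-58.28, 71.71], [-173.87, 95.51], [-174.79, -0.11], [-173.66, 173.66]. Speed limits (degrees/s): [136.94, 136.94, 172.46, 180, 180, 180].

INTERFACE

Orientations are given as [roll, pitch, yaw] about the fixed x, y, z axes, in that order (R = Rz(yaw) Ry(pitch) Rx(roll)).
In Python, from plant import get_obs, snapshot, calibration, close_job, ctrl gives the robot as it stands.
- The arm moves only by the tool move_arm, never from a script. Its argument "commands" is a list that holds one entry, the list of rows, each a list of 4 numbers: the shift along the tool's x, y, z in cm, then the turn about the tool's x in rad. In form: [[[dx, dy, dz, spin], ...]]. A call has 1 to 8 rows; each row shifts and turns the commanded pose from where the row before left it, along the tool's axes as they then stand; what a row does not reach is not made up. A row lasts 1/10 s, in which the tool goes at most 50 mm and 8.59 degrees, less where a joint would pass 70% of its speed; a pose out of reach is approached as far as the arm can. A call with a gripper value outside its range is refused whole. "jaw" is the finger opening in cm, from 0 to 8.76, set as the call begins (left out, the last holds). The fingers move at their own pace and stop on an object; the grip force is fixed at half the most. Time passes only in rows, so rows that do not move let the fingers close. It gives the time, the measured TCP pose, the force and the opening at its end, in the units of the state.
- get_obs(): the state, without advancing time (a new reading comes with each control period).
- snapshot(name): name is "scene" or "side" or "wrist"; returns (picture, depth): 420x560x3 uint8, red, green, blue; 420x560 float32, m along the optical axis (not along the pixel's ray), 0 where there is no reading.
- calibration(name): a dict with "mtx" (3x3 intrinsics, pixels), "k1" (the pictures are not rectified: a ray, as slopes to the right and down, at radius r is drawn at 1 + k1 r^2 times it, then the intrinsics apply), "T" (4x4, takes a point from camera to world coordinates); the wrist camera has in their place "tool_from_camera" (4x4, takes a point from camera to tool coordinates, whose origin is the TCP and whose axes are the tool frame's). Camera axes: x right, y up, looking along -z (the intrinsics and any distortion apply to the point x, -y, -z); pixel columns grow to the right and rows downward; lengths in m; the calibration is good to about 2 mm. A picture is of the moment at which its call begins: read the wrist's pose just before it. calibration takes no time and is no camera call.
- close_job(): hands the job in, once; it reports no verdict.
The state is a dict: "clock": time; "joint_pos": joint angles; "qvel": joint speeds; "tau": joint torques, N m; "tool_pos": TCP position; "orientation": TCP orientation; "force": force on the tool from outside, world axes, zero at the start; "moment": the same for the moment, N m; "opening": finger opening in m.
Only numpy, scipy, OpenCV 4.12 (cv2) and the standard library are available. Lean on these libraries where they do the work, as an engineer would, in place of code of your own. Each camera call takes 0.05 s, during which the arm holds its last target. There are 200 camera calls.

TASK

Set up the bench for a titration: stand the conical flask in the middle of the magnetic stirrer's white plate, the white beaker in the middle of the balance's steel pan, the amber bottle flat on the floor of the yellow spill tray, and the green dropping bottle in the empty middle cell of the blue indicator rack. Keep everything upright and set it down gently without dropping it; the red and orange bottles must stay standing in their cells of the rack.

Things in the scene. Friction and masses are not known exactly. Their poses are not given: they have to be found in the camera images.
- flask_mid (a point): Clear glass conical (Erlenmeyer) flask with an orange band at the foot of its neck, empty, 145 mm tall, 120 to 170 g, standing on the bench. Base diameter 85 mm; the cone narrows to a straight neck 33 mm in diameter from 100 to 140 mm above the underside; a rim bead 39 mm in diameter from 140 to 145 mm. The point is on its axis half-way up, 72.5 mm above the underside (so the neck's middle is 47 mm above the point); z points up along the axis.
- beaker_mid (a point): White plastic beaker with blue marks, open at the top, empty, 70 mm tall, 50 mm in outer diameter (53 mm at the lip, the top 4 mm), walls 3 mm, about 50 g, standing on the bench. The point is on its axis half-way up, 35 mm above the underside; z up along the axis.
- bottle_mid (a point): Amber glass reagent bottle with a white label with a red stripe and a blue screw cap, closed, 143 mm tall, 300 to 570 g, standing on the bench. Body diameter 70 mm up to 88 mm above the underside, then a shoulder; the cap is a cylinder 54 mm in diameter from 118 to 143 mm above the underside. The point is on its axis half-way up, 71.5 mm above the underside (the cap's middle is 59 mm above the point); z up along the axis.
- dropper_mid (a point): Small white plastic dropping bottle with green label and green cap, closed, 96 mm tall to the tip of the cap, about 60 g, standing alone on the bench. Body diameter 36 mm up to 58 mm above the underside, then a shoulder to a cap 25 mm in diameter (66 to 80 mm) with a pointed tip. The point is on its axis half-way up, 48 mm above the underside; z up along the axis.
- stirrer_plate (a point): Magnetic stirrer, fixed: grey housing 166 mm by 130 mm with two knobs in front and a square white plate, 120 mm by 120 mm, its top 60 mm above the bench. The point is the middle of the plate's top; z up, x points away from the knobs (the housing reaches 101 mm to -x, the knobs 114 mm, and 65 mm to +x). The conical flask goes here.
- balance_pan (a point): Electronic balance, fixed: cream housing 130 mm wide and 169 mm deep with a display and keys in front and a round steel pan 110 mm in diameter, its top 49 mm above the bench. The point is the middle of the pan's top; z up, x points away from the display (the housing reaches 105 mm to -x, 65 mm to +x; nothing stands higher than the pan). The white beaker goes here.
- tray_floor (a point): Yellow square spill tray, fixed, open at the top, 110 mm by 110 mm outside and 25 mm tall; walls 5 mm, so 100 mm by 100 mm inside; its floor is 5 mm above the bench. The point is the middle of the floor; x and y along the sides, z up. The amber bottle goes here.
- rack_cell (a point): Blue rack for dropping bottles, fixed, open at the top: 62 mm (its x) by 182 mm (its y), 28 mm tall, with three cells in a row along its y, each 54 mm by 55 mm inside, walls 4 mm, floor 4 mm above the bench; cell centres are 59 mm apart. The point is the middle of the floor of the empty middle cell; z up. The green dropping bottle goes here.
- mate_a_mid (a point): Dropping bottle like the green one but with red label and cap, loose, standing in the rack's cell at its +y end; it stays there. The point is on its axis half-way up, 48 mm above its underside.
- mate_b_mid (a point): Dropping bottle like the green one but with orange label and cap, loose, standing in the rack's cell at its -y end; it stays there. The point is on its axis half-way up, 48 mm above its underside.
Not all that is in view belongs to the job. Leave any black or purple look-alike of the part that bears mate_a_mid alone.

How it is judged (in metres and radians):
At the end, for the whole second after the job is handed in: All upright and at rest: flask on the stirrer plate and beaker on the balance pan, each within 15 mm of the middle; amber bottle flat on the tray's floor; green bottle flat on the floor of the rack's middle cell; red and orange bottles upright in their own cells (moved under 22 mm) (horizontal distance between flask_mid and stirrer_plate below 0.015 m and z of flask_mid in the frame of stirrer_plate between 0.0685 and 0.0765 m and angle between each of flask_mid, beaker_mid, bottle_mid, dropper_mid, mate_a_mid, mate_b_mid's own z axis and vertical below 0.08 rad and linear speed of each of flask, beaker, bottle, dropper below 0.02 m/s and angular speed of each of flask, beaker, bottle, dropper below 0.2 rad/s and horizontal distance between beaker_mid and balance_pan below 0.015 m and z of beaker_mid in the frame of balance_pan between 0.031 and 0.039 m and horizontal distance between bottle_mid and tray_floor below 0.024 m and z of bottle_mid in the frame of tray_floor between 0.0675 and 0.0755 m and horizontal distance between dropper_mid and rack_cell below 0.015 m and z of dropper_mid in the frame of rack_cell between 0.044 and 0.052 m and distance of each of mate_a_mid, mate_b_mid from where it was at the start of the episode below 0.022 m); the robot touches nothing.
It fails at once if the flask, the beaker, the amber bottle or the green bottle is tipped more than 40 degrees (angle between any of flask_mid, beaker_mid, bottle_mid, dropper_mid's own z axis and vertical above 0.7 rad).
It fails at once if the red or the orange bottle is tipped over or taken out of its cell (angle between any of mate_a_mid, mate_b_mid's own z axis and vertical above 0.7 rad or distance of any of mate_a_mid, mate_b_mid from where it was at the start of the episode above 0.04 m).
It fails at once if a thing is pressed or banged on its place with over 40 N (contact force between flask and stirrer above 40 N or contact force between beaker and balance above 40 N or contact force between bottle and tray above 40 N or contact force between dropper and rack above 40 N).
It fails at once if a thing is let fall (over 0.5 m/s out of the fingers, a drop of some 15 mm or more) ((linear speed of flask above 0.5 m/s and contact force between the fingers and flask below 0.05 N) or (linear speed of beaker above 0.5 m/s and contact force between the fingers and beaker below 0.05 N) or (linear speed of bottle above 0.5 m/s and contact force between the fingers and bottle below 0.05 N) or (linear speed of dropper above 0.5 m/s and contact force between the fingers and dropper below 0.05 N)).
It also fails if it takes over 125 s, if anything falls off the work surface, if the arm or the gripper's body presses on something with over 40 N, if the wrist force passes 120 N, or if a joint passes its speed limit or range.

## Working session

There is one attempt and no reset: what is moved stays moved. The work goes in short steps, Python scripts to look and compute and a tool call to move; the robot and the scene stay as the last step left them, time stands still between calls to the robot, and variables do not carry over. Pictures are saved under pics/ and viewed, about 12 in all and at most 16, crops included, and the job is handed in when it is done.

Besides the shell and the picture viewer there is one more tool, called after "Emit:" as name([rows], argument=value, ...), one row to a line, values as JSON. move_arm: Moves the arm, as the interface text tells. Its arguments: {"type":"object","properties":{"commands":{"type":"array"},"jaw":{"type":"number"}},"required":["commands"]}

```bash
mkdir -p pics; ls
cat > h.py <<'E'
import numpy as np, cv2
from plant import get_obs, snapshot, calibration, close_job, ctrl
from scipy.spatial.transform import Rotation as R
def rot(o): return R.from_euler('xyz',o,degrees=True).as_matrix()
def shot(name,fn=None):
    o=get_obs(); im,d=snapshot(name); c=calibration(name)
    if name=='wrist':
        T=np.eye(4); T[:3,:3]=rot(o['orientation']); T[:3,3]=o['tool_pos']; T=T@c['tool_from_camera']
    else: T=np.array(c['T'])
    if fn: cv2.imwrite('pics/'+fn,im[:,:,::-1])
    return im,d,dict(K=np.array(c['mtx']),k1=c['k1'],T=T)
def slopes(c,uv):
    K=c['K']; return cv2.undistortPoints(np.array(uv,float).reshape(-1,1,2),K,np.array([c['k1'],0,0,0.])).reshape(-1,2)
def rays(c,uv):
    s=slopes(c,uv); d=np.c_[s[:,0],-s[:,1],-np.ones(len(s))]@c['T'][:3,:3].T
    return c['T'][:3,3],d
def plane(c,uv,z):
    p,d=rays(c,uv); return p+d*((z-p[2])/d[:,2])[:,None]
def pts(c,d,mask):
    v,u=np.nonzero(mask&(d>0)); s=slopes(c,np.c_[u,v]); z=d[v,u]
    return np.c_[s[:,0]*z,-s[:,1]*z,-z]@c['T'][:3,:3].T+c['T'][:3,3]
E
python3 - <<'E'
from h import *
print(get_obs(),ctrl.grip_point_offset)
ims=[]
for n in('scene','side','wrist'):
    im,d,c=shot(n,n+'0.png'); np.savez(n+'0.npz',im=im,d=d,**c); print(n,c['T'].round(3).tolist(),c['K'].round(1).tolist(),c['k1'])
E
```

```text
pics
{'clock': 0.0, 'joint_pos': array([ 1.65079017e+01,  2.05911718e+01,  6.31505665e-01, -2.13585569e-02,
       -7.01351655e+01, -1.65055073e+01]), 'qvel': array([ 0.05664563,  0.01892382,  0.0233122 , -0.00084584,  0.09610612,
       -0.05991136]), 'tau': array([-8.00930356e-04, -5.82726967e+01,  2.93058443e+01,  6.99745238e+00,
        6.93249181e-03, -2.06530804e-04]), 'tool_pos': array([ 6.74489956e-01, -1.33109377e-05,  2.25604536e-01]), 'orientation': array([   4.55275966,   89.90306544, -175.45212021]), 'force': array([-0.46241309, -0.0262832 , -0.68935825]), 'moment': array([-0.02871483, -0.06633823, -0.09378229]), 'opening': 0.08760113738801797} 0.0188
scene [[-0.4, -0.733, 0.549, 1.212], [0.916, -0.332, 0.225, 0.301], [0.017, 0.593, 0.805, 1.031], [0.0, 0.0, 0.0, 1.0]] [[481.7, 0.0, 277.6], [0.0, 481.7, 207.6], [0.0, 0.0, 1.0]] -0.10725007356345558
side [[0.781, 0.484, -0.396, 0.012], [-0.625, 0.61, -0.487, -0.644], [0.006, 0.627, 0.779, 1.155], [0.0, 0.0, 0.0, 1.0]] [[519.2, 0.0, 285.8], [0.0, 519.2, 211.8], [0.0, 0.0, 1.0]] -0.1550264243775163
wrist [[-1.0, 0.001, 0.001, 0.675], [-0.001, -0.958, -0.286, -0.077], [0.001, -0.286, 0.958, 0.384], [0.0, 0.0, 0.0, 1.0]] [[342.0, 0.0, 283.1], [0.0, 342.0, 215.9], [0.0, 0.0, 1.0]] -0.08623840915852875
```

View pics/scene0.png

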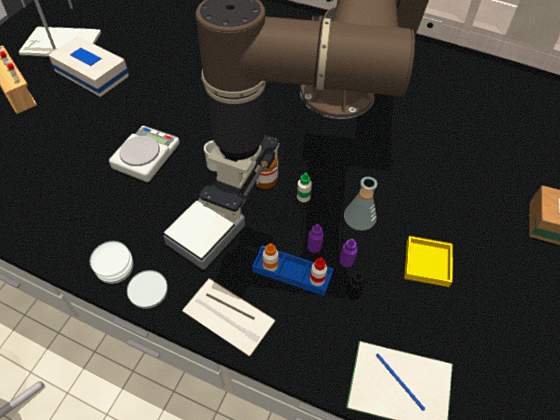

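View pics/side0.png

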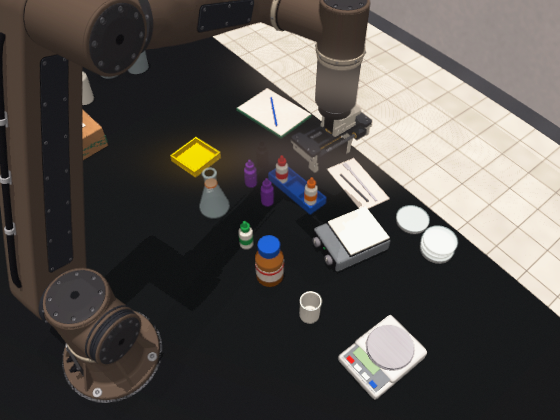

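The scene view shows everything except the beaker, which the arm hides. The side view (u, v) shows:
- **Items to move:** beaker (310,307), amber bottle (269,262), green dropper (246,235), flask (213,195).
- **Targets:** tray (196,157), rack (297,188), stirrer (360,232), balance (390,348).
- **Leave alone:** purple and black look-alikes near the rack.

```bash
cat > m.py <<'E'
from h import *
def load(n): 
    z=np.load(n+'0.npz'); return z['im'],z['d'],dict(K=z['K'],k1=float(z['k1']),T=z['T'])
def hsvmask(im,lo,hi): return cv2.inRange(cv2.cvtColor(im,cv2.COLOR_RGB2HSV),np.array(lo),np.array(hi))>0
cols=dict(green=((50,120,60),(75,255,255)),purple=((135,100,50),(155,255,255)),yellow=((25,150,120),(33,255,255)),red=((175,180,110),(180,255,255)),orange=((8,190,180),(17,255,255)),blue=((105,190,60),(120,255,255)))
if __name__=='__main__':
  for n in('scene','side'):
    im,d,c=load(n)
    for k,(lo,hi) in cols.items():
        m=hsvmask(im,lo,hi)
        nn,l,s,ce=cv2.connectedComponentsWithStats(m.astype(np.uint8))
        for i in range(1,nn):
            if s[i,4]>25:
                p=pts(c,d,l==i)
                p=p[(p[:,0]<1)&(p[:,2]<.2)] if len(p) else p
                if len(p): print(n,k,s[i].tolist(),'med',np.median(p,0).round(3),'lo',np.percentile(p,3,0).round(3),'hi',np.percentile(p,97,0).round(3))
    # white/steel flat tops
    p=pts(c,d,np.ones(d.shape,bool)); v,u=np.nonzero(d>0)
    g=cv2.cvtColor(im,cv2.COLOR_RGB2HSV)[v,u]
    for nm,z in(('stir',.06),('pan',.049)):
        m=(abs(p[:,2]-z)<.008)&(g[:,1]<60)&(g[:,2]>100)&(p[:,0]>.3)&(p[:,0]<.95)&(p[:,1]<0)
        M=np.zeros(d.shape,np.uint8); M[v[m],u[m]]=1
        nn,l,s,ce=cv2.connectedComponentsWithStats(cv2.morphologyEx(M,cv2.MORPH_OPEN,np.ones((3,3),np.uint8)))
        for i in range(1,nn):
            if s[i,4]>300:
                cn=max(cv2.findContours((l==i).astype(np.uint8),cv2.RETR_EXTERNAL,cv2.CHAIN_APPROX_NONE)[0],key=cv2.contourArea).reshape(-1,2)
                q=plane(c,cn,z)[:,:2].astype(np.float32); print(n,nm,s[i].tolist(),cv2.minAreaRect(q*1000),'circ',cv2.minEnclosingCircle(q*1000))
  print(np.array(plane(load('side')[2],[[310,296],[310,318],[213,208],[269,247]],.07)).round(3).tolist())
E
python3 m.py
```

```text
scene green [300, 172, 10, 12, 88] med [0.45  0.062 0.08 ] lo [ 0.364  0.031 -0.002] hi [0.458 0.072 0.095]
scene green [297, 191, 14, 7, 56] med [0.46  0.066 0.029] lo [0.447 0.047 0.02 ] hi [0.464 0.079 0.038]
scene green [544, 231, 16, 10, 58] med [0.317 0.705 0.031] lo [0.314 0.686 0.02 ] hi [0.32  0.727 0.041]
scene purple [307, 224, 17, 29, 366] med [0.593 0.148 0.054] lo [0.554 0.13  0.001] hi [0.601 0.162 0.093]
scene purple [340, 238, 18, 29, 385] med [0.598 0.235 0.053] lo [0.542 0.217 0.   ] hi [0.606 0.251 0.092]
scene yellow [406, 236, 47, 47, 1505] med [0.508 0.423 0.005] lo [0.452 0.369 0.   ] hi [0.567 0.479 0.026]
scene orange [266, 245, 10, 8, 30] med [0.683 0.071 0.084] lo [0.67  0.057 0.081] hi [0.689 0.077 0.087]
scene blue [71, 49, 29, 16, 236] med [ 0.249 -0.796  0.072] lo [ 0.225 -0.844  0.067] hi [ 0.275 -0.748  0.076]
scene blue [111, 70, 16, 12, 39] med [ 0.239 -0.674  0.026] lo [ 0.212 -0.681  0.017] hi [ 0.276 -0.668  0.033]
scene blue [252, 245, 81, 50, 1473] med [0.678 0.124 0.011] lo [0.643 0.035 0.001] hi [0.709 0.212 0.03 ]
scene blue [377, 354, 47, 
[... 1635 characters left out ...]
4199219)
side pan [315, 224, 35, 40, 579] ((603.5111083984375, -108.61965942382812), (127.91397857666016, 38.375831604003906), 77.91842651367188) circ ((603.9076538085938, -109.26573944091797), 64.93724822998047)
side pan [423, 226, 35, 29, 768] ((837.1962890625, -282.6859130859375), (92.03763580322266, 91.6434555053711), 51.409908294677734) circ ((837.259765625, -282.78167724609375), 49.15060043334961)
side pan [365, 324, 50, 46, 1677] ((515.2565307617188, -412.0043640136719), (112.50811767578125, 111.2215576171875), 76.91602325439453) circ ((514.1807250976562, -411.0022277832031), 57.980567932128906)
[[0.448, -0.203, 0.07], [0.41, -0.247, 0.07], [0.418, 0.167, 0.07], [0.458, -0.029, 0.07]]
```

View pics/wrist0.png

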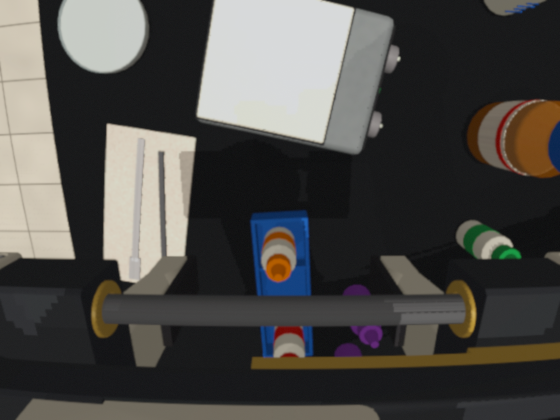

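Run:
```python
from m import *
s=load('side')[2]; a=load('scene')[2]
print('flask',plane(s,[[209,174]],.145).round(3),plane(a,[[369,183]],.145).round(3))
print('beaker',plane(s,[[310,300]],.07).round(3))
print('bottle',plane(s,[[268,243]],.143).round(3))
print('drop',plane(s,[[245,223]],.09).round(3),plane(a,[[305,174]],.09).round(3))
print('mates',plane(s,[[281,159],[311,181]],.09).round(3),plane(a,[[320,263],[271,248]],.09).round(3))
for n in('side','scene'):
    im,d,c=load(n); m=hsvmask(im,*cols['yellow']); cn=max(cv2.findContours(m.astype(np.uint8),cv2.RETR_EXTERNAL,cv2.CHAIN_APPROX_NONE)[0],key=cv2.contourArea).reshape(-1,2)
    for z in (0,.025): print('tray',n,z,cv2.minAreaRect((plane(c,cn,z)[:,:2]*1000).astype(np.float32)))
print(rot(get_obs()['orientation']).round(3))
```

```text
flask [[0.446 0.215 0.145]] [[0.45  0.224 0.145]]
beaker [[ 0.441 -0.211  0.07 ]]
bottle [[ 0.434 -0.06   0.143]]
drop [[0.448 0.058 0.09 ]] [[0.443 0.06  0.09 ]]
mates [[0.665 0.183 0.09 ]
 [0.677 0.064 0.09 ]] [[0.672 0.187 0.09 ]
 [0.681 0.071 0.09 ]]
tray side 0 ((522.4740600585938, 442.193359375), (113.23407745361328, 114.9347152709961), 11.791913032531738)
tray side 0.025 ((511.423095703125, 418.69476318359375), (110.78401184082031, 112.44774627685547), 11.791887283325195)
tray scene 0 ((495.1165466308594, 424.04779052734375), (115.74793243408203, 115.18057250976562), 11.689863204956055)
tray scene 0.025 ((512.5009155273438, 421.0746154785156), (112.9411392211914, 112.3874740600586), 11.689863204956055)
[[-0.001 -0.    -1.   ]
 [-0.    -1.     0.   ]
 [-1.     0.     0.001]]
```

The wrist view shows the open fingers lying along world x. The tool axes map to world as x = -z, y = -y, z = -x. I'll go for the beaker first.

Emit:
move_arm([
  [[0, 2.7, 2.9, 0], [0, 2.7, 2.9, 0], [0, 2.7, 2.9, 0], [0, 2.7, 2.9, 0], [0, 2.6, 2.9, 0], [0, 2.6, 2.9, 0], [0, 2.6, 3, 0], [0, 2.5, 3, 0]],
], jaw=8.76)

```text
clock: 0.95
tool_pos: [0.4395, -0.2118, 0.2265]
orientation: [-40.9, 90.0, 139.2]
force: [0.2, -1.0, 0.4]
opening: 0.0876
```

Emit:
move_arm([
  [[0, 0, 0, 0], [0, 0, 0, 0]],
])

```text
clock: 1.15
tool_pos: [0.4406, -0.2115, 0.2269]
orientation: [178.5, 89.9, -1.6]
force: [0.4, -0.1, -0.3]
opening: 0.0874
```

Run:
```python
from h import *
o=get_obs(); print(o['tool_pos'].round(4),o['orientation'].round(2))
im,d,c=shot('wrist','w1.png'); np.savez('wrist0.npz',im=im,d=d,**c)
p=pts(c,d,np.ones(d.shape,bool)); v,u=np.nonzero(d>0); 
g=cv2.cvtColor(im,cv2.COLOR_RGB2HSV)[v,u]
m=(abs(p[:,2]-.068)<.006)&(np.hypot(p[:,0]-.44,p[:,1]+.21)<.06)
q=p[m]; print(m.sum(),(cv2.minEnclosingCircle((q[:,:2]*1000).astype(np.float32))), u[m].min(),u[m].max(),v[m].min(),v[m].max())
```

```text
[ 0.4406 -0.2115  0.2269] [178.49  89.95  -1.6 ]
760 ((441.4012756347656, -210.87562561035156), 26.34172821044922) 256 310 173 224
```

View pics/w1.png

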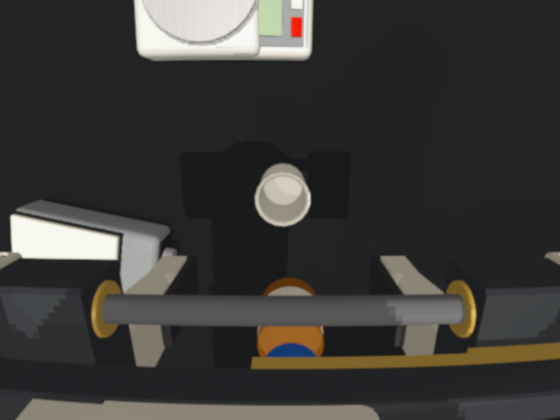

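The beaker's rim is at pixel (282,198). Depth puts its centre at (0.441, -0.211), right under the tool, so I'll descend and grip.

Emit:
move_arm([
  [[3.5, 0, 0, 0], [3.5, 0, 0, 0], [3.5, 0, 0, 0], [3.5, 0, 0, 0], [3.2, 0, 0, 0], [1.6, 0, 0, 0], [0.9, 0, 0, 0], [0, 0, 0, 0]],
])

```text
clock: 2.0
tool_pos: [0.441, -0.2105, 0.0284]
orientation: [-2.9, 89.9, 177.2]
force: [0.3, -0.6, 1.0]
opening: 0.088
```

Emit:
move_arm([
  [[0, 0, 0, 0], [0, 0, 0, 0], [0, 0, 0, 0], [0, 0, 0, 0], [0, 0, 0, 0], [0, 0, 0, 0], [0, 0, 0, 0], [0, 0, 0, 0]],
], jaw=4)

```text
clock: 2.8
tool_pos: [0.4413, -0.2111, 0.03]
orientation: [164.5, 90.0, -15.5]
force: [-1.5, 1.6, 5.8]
opening: 0.0505
```

Emit:
move_arm([
  [[-1, 0, 0, 0], [-2, 0, 0, 0], [-3, 0, 0, 0], [-3, 0, 0, 0], [-2, 0, 0, 0], [-1, 0, 0, 0], [0, 0, 0, 0]],
])

```text
clock: 3.5
tool_pos: [0.4415, -0.2111, 0.1508]
orientation: [176.5, 89.9, -3.5]
force: [0.3, 0.3, -1.1]
opening: 0.0504
```

Emit:
move_arm([
  [[0, 1.5, -0.5, 0], [0, 2.8, -1.1, 0], [0, 3, -1.1, 0], [0, 3, -1.1, 0], [0, 3, -1.1, 0], [0, 2.8, -1.1, 0], [0, 2.3, -0.9, 0], [0, 1.4, -0.5, 0]],
])

```text
clock: 4.3
tool_pos: [0.5145, -0.4102, 0.1471]
orientation: [-25.3, 89.8, 154.6]
force: [-0.7, 1.5, -0.7]
opening: 0.0507
```

Emit:
move_arm([
  [[0, 0, 0, 0], [0, 0, 0, 0]],
])

```text
clock: 4.5
tool_pos: [0.5142, -0.4084, 0.1482]
orientation: [-33.5, 89.9, 146.5]
force: [0.4, 0.7, -0.9]
opening: 0.0504
```

Run:
```python
from h import *
o=get_obs(); print(o['tool_pos'].round(4))
im,d,c=shot('wrist','w2.png')
p=pts(c,d,np.ones(d.shape,bool)); v,u=np.nonzero(d>0)
m=(abs(p[:,2]-.049)<.002)&(np.hypot(p[:,0]-.516,p[:,1]+.41)<.11)
q=p[m]; print(m.sum(),np.median(q[:,2]),cv2.minEnclosingCircle((q[:,:2]*1000).astype(np.float32)))
```

```text
[ 0.5142 -0.4084  0.1482]
9616 0.04929125780749424 ((516.6771850585938, -409.67791748046875), 54.70988845825195)
```

View pics/w2.png

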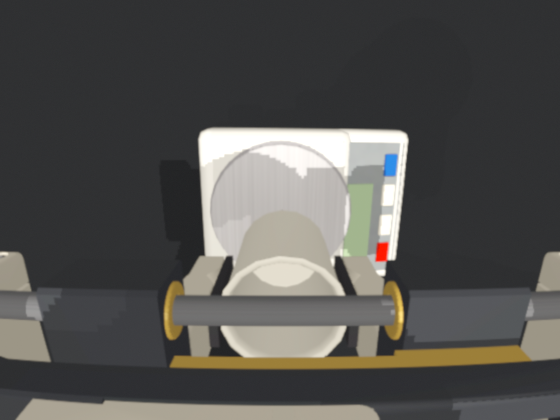

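The pan's centre is at (0.5167, -0.4097), and its fitted radius of 54.7 mm matches. I'll correct by a few mm and lower.

Emit:
move_arm([
  [[1.5, 0.13, -0.25, 0], [2, 0, 0, 0], [1.5, 0, 0, 0], [1, 0, 0, 0], [0.4, 0, 0, 0], [0, 0, 0, 0], [0, 0, 0, 0]],
])

```text
clock: 5.25
tool_pos: [0.5179, -0.4105, 0.0862]
orientation: [143.1, 89.9, -36.9]
force: [-0.1, -0.5, -0.0]
opening: 0.0506
```

Emit:
move_arm([
  [[0.2, 0, 0, 0], [0.1, 0, 0, 0], [0, 0, 0, 0]],
])

```text
clock: 5.55
tool_pos: [0.5175, -0.4103, 0.0827]
orientation: [171.4, 90.0, -8.6]
force: [0.2, 0.0, -0.5]
opening: 0.0508
```

Emit:
move_arm([
  [[0.1, 0, 0, 0], [0.1, 0, 0, 0], [0, 0, 0, 0]],
])

```text
clock: 5.85
tool_pos: [0.5174, -0.4103, 0.0804]
orientation: [-24.5, 90.0, 155.5]
force: [-0.1, 0.1, 0.2]
opening: 0.0506
```

Emit:
move_arm([
  [[0.1, 0, 0, 0], [0, 0, 0, 0], [0, 0, 0, 0]],
])

```text
clock: 6.15
tool_pos: [0.5174, -0.4103, 0.0795]
orientation: [-16.2, 90.0, 163.8]
force: [-0.0, -0.1, -0.1]
opening: 0.0505
```

Emit:
move_arm([
  [[0.1, 0, 0, 0], [0, 0, 0, 0], [0, 0, 0, 0]],
])

```text
clock: 6.45
tool_pos: [0.5176, -0.4104, 0.079]
orientation: [142.4, 90.0, -37.6]
force: [-1.5, 0.6, 3.6]
opening: 0.0506
```

Contact, with Fz +3.6 N. Releasing and retreating.

Emit:
move_arm([
  [[0, 0, 0, 0], [0, 0, 0, 0], [0, 0, 0, 0], [0, 0, 0, 0], [0, 0, 0, 0], [-0.5, 0, 0, 0], [-2, 0, 0, 0], [-3, 0, 0, 0]],
], jaw=8.76)

```text
clock: 7.25
tool_pos: [0.5164, -0.4098, 0.1326]
orientation: [-26.9, 89.8, 153.1]
force: [-0.5, -0.6, -0.4]
opening: 0.0876
```

Emit:
move_arm([
  [[-3.5, 0, 0, 0], [-4, 0, 0, 0], [-2.7, -2.5, 1, 0], [0, -4.3, 1.1, 0], [0, -4.3, 1.1, 0], [0, -4.3, 1.1, 0], [0, -4.3, 1.1, 0], [0, -4.3, 1.1, 0]],
])

```text
clock: 8.05
tool_pos: [0.4518, -0.169, 0.2361]
orientation: [-179.7, 89.9, 0.3]
force: [1.4, 1.3, 0.8]
opening: 0.0877
```

Emit:
move_arm([
  [[0, -4.3, 0.9, 0], [0, -4.3, 0.8, 0], [0, -2.4, 0.2, 0], [0, 0, 0, 0], [0, 0, 0, 0]],
])

```text
clock: 8.55
tool_pos: [0.4336, -0.0599, 0.2362]
orientation: [-170.6, 89.9, 9.5]
force: [-0.3, -0.0, -0.9]
opening: 0.0874
```

```bash
cat > top.py <<'E'
from h import *
import sys
def disc(x,y,z,tol,r,fn=None,cam='wrist',lo=None,hi=None):
    o=get_obs(); print('tcp',o['tool_pos'].round(4))
    im,d,c=shot(cam,fn)
    p=pts(c,d,np.ones(d.shape,bool)); v,u=np.nonzero(d>0)
    m=(abs(p[:,2]-z)<tol)&(np.hypot(p[:,0]-x,p[:,1]-y)<r)
    if lo is not None: 
        g=cv2.cvtColor(im,cv2.COLOR_RGB2HSV)[v,u]; m&=((g>=lo)&(g<=hi)).all(1)
    q=p[m]; print('n',m.sum(),'zmed',np.median(q[:,2]).round(4) if m.any() else None,cv2.minEnclosingCircle((q[:,:2]*1000).astype(np.float32)) if m.any() else'',cv2.minAreaRect((q[:,:2]*1000).astype(np.float32)) if m.any() else '')
    return im,d,c,p,u,v,m
E
python3 - <<'E'
from top import *
disc(.434,-.062,.143,.003,.06,'w3.png')
E
```

```text
tcp [ 0.4336 -0.0599  0.2362]
n 3599 zmed 0.1433 ((433.46661376953125, -60.66990280151367), 26.8343563079834) ((433.41046142578125, -60.911293029785156), (52.74260711669922, 53.145416259765625), 83.27379608154297)
```

View pics/w3.png

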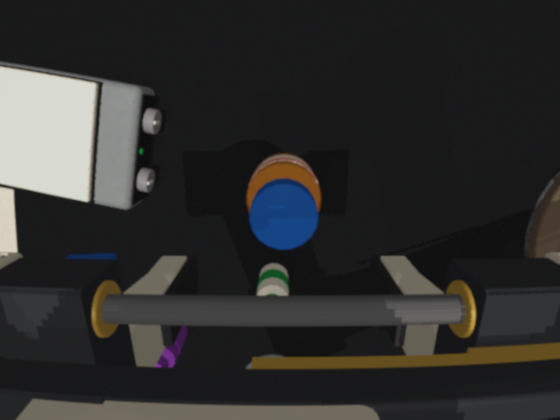

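The cap is at pixel (284,213), or (0.4334, -0.0607) in the world. Descending to grip the cap.

Emit:
move_arm([
  [[2.5, 0.08, 0, 0], [3, 0, 0, 0], [3, 0, 0, 0], [2, 0, 0, 0], [1.2, 0, 0, 0], [0.6, 0, 0, 0], [0, 0, 0, 0]],
])

```text
clock: 9.3
tool_pos: [0.4331, -0.062, 0.1119]
orientation: [18.8, 89.9, -161.2]
force: [0.5, -0.2, 0.2]
opening: 0.0873
```

Emit:
move_arm([
  [[0, 0, 0, 0], [0, 0, 0, 0], [0, 0, 0, 0], [0, 0, 0, 0], [0, 0, 0, 0], [0, 0, 0, 0], [0, 0, 0, 0], [0, 0, 0, 0]],
], jaw=4.4)

```text
clock: 10.1
tool_pos: [0.4337, -0.061, 0.1129]
orientation: [-176.3, 90.0, 3.7]
force: [-1.0, 0.7, 5.2]
opening: 0.0531
```

Emit:
move_arm([
  [[-0.5, 0, 0, 0], [-1, 0, 0, 0], [-2, 0, 0, 0], [-2.5, 0, 0, 0], [-2.5, 0, 0, 0], [-1.5, 0, 0, 0], [0, 0, 0, 0], [0, 0, 0, 0]],
])

```text
clock: 10.9
tool_pos: [0.433, -0.061, 0.2123]
orientation: [-78.9, 90.0, 101.1]
force: [-0.3, 1.5, -3.6]
opening: 0.0539
```

Emit:
move_arm([
  [[-2, 0, 0, 0], [-2.5, -1, 0, 0], [-2.5, -2, -0.5, 0], [-1, -3, -0.5, 0], [0, -3.5, -0.6, 0], [0, -3.5, -0.6, 0], [0, -3.5, -0.6, 0], [0, -3.5, -0.6, 0]],
])

```text
clock: 11.7
tool_pos: [0.4668, 0.14, 0.291]
orientation: [27.8, 89.9, -152.2]
force: [0.8, -0.4, -3.2]
opening: 0.0533
```

Emit:
move_arm([
  [[0, -3.5, -0.6, 0], [0, -3.5, -0.6, 0], [0, -3.5, -0.6, 0], [0, -3.5, -0.6, 0], [0, -3.5, -0.6, 0], [0, -3.5, -0.6, 0], [0, -3, -0.6, 0], [0, -2, -0.5, 0]],
])

```text
clock: 12.5
tool_pos: [0.514, 0.4006, 0.2896]
orientation: [45.1, 89.8, -134.9]
force: [0.7, -0.6, -3.3]
opening: 0.0536
```

Emit:
move_arm([
  [[0, -1.6, -0.2, 0], [0, -0.5, 0, 0], [0, 0, 0, 0], [0, 0, 0, 0]],
])

```text
clock: 12.9
tool_pos: [0.5162, 0.4191, 0.2923]
orientation: [48.5, 90.0, -131.5]
force: [-0.2, 0.2, -3.4]
opening: 0.0536
```

Run:
```python
from top import *
im,d,c,p,u,v,m=disc(.512,.42,.0125,.016,.12,'w4.png','wrist',(22,120,60),(35,255,255))
q=p[m]; f=q[abs(q[:,2]-.025)<.002]; print(len(f),cv2.minAreaRect((f[:,:2]*1000).astype(np.float32)))
im,d,c,p,u,v,m=disc(.512,.42,.0125,.016,.12,'sc4.png','scene',(22,120,60),(35,255,255))
q=p[m]; f=q[abs(q[:,2]-.025)<.002]; print(len(f),cv2.minAreaRect((f[:,:2]*1000).astype(np.float32)))
```

```text
tcp [0.5162 0.4191 0.2923]
n 4398 zmed 0.0058 ((511.1671447753906, 425.4522705078125), 82.50019073486328) ((512.0578002929688, 424.9111022949219), (119.6394271850586, 119.91116333007812), 11.631111145019531)
855 ((511.9696960449219, 420.5804443359375), (110.00509643554688, 109.03431701660156), 11.911026954650879)
tcp [0.5164 0.419  0.2927]
n 2077 zmed 0.0062 ((502.43304443359375, 422.75604248046875), 86.79729461669922) ((502.4475402832031, 424.1424865722656), (135.47544860839844, 119.93697357177734), 11.54423999786377)
248 ((513.3699951171875, 421.318603515625), (112.234375, 109.53797149658203), 11.150116920471191)
```

View pics/w4.png

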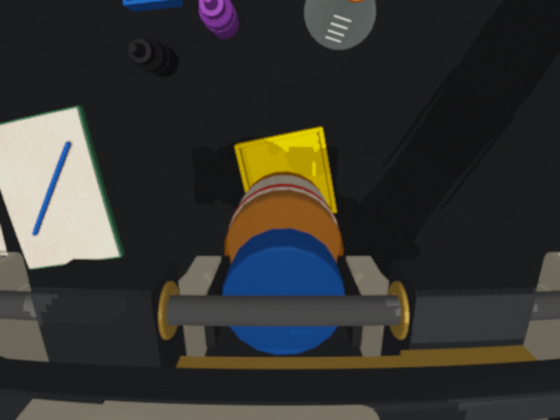

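The tray's centre is at (0.512, 0.4205). I'll correct and lower.

Emit:
move_arm([
  [[1.5, -0.15, 0.42, 0], [3, 0, 0, 0], [3.5, 0, 0, 0], [3.5, 0, 0, 0], [2.5, 0, 0, 0], [1.6, 0, 0, 0], [1, 0, 0, 0], [0, 0, 0, 0]],
])

```text
clock: 13.8
tool_pos: [0.5119, 0.4204, 0.1257]
orientation: [49.6, 89.9, -130.4]
force: [0.8, 0.6, -4.1]
opening: 0.0532
```

Emit:
move_arm([
  [[0.2, 0, 0, 0], [0.2, 0, 0, 0], [0, 0, 0, 0], [0, 0, 0, 0]],
])

```text
clock: 14.2
tool_pos: [0.5124, 0.4216, 0.1232]
orientation: [-125.8, 89.9, 54.2]
force: [0.1, -0.8, -3.6]
opening: 0.0536
```

Emit:
move_arm([
  [[0.1, 0, 0, 0], [0, 0, 0, 0], [0, 0, 0, 0]],
])

```text
clock: 14.5
tool_pos: [0.5123, 0.4214, 0.1216]
orientation: [122.9, 90.0, -57.1]
force: [-0.3, 0.7, -3.0]
opening: 0.0532
```

Emit:
move_arm([
  [[0.1, 0, 0, 0], [0.1, 0, 0, 0], [0, 0, 0, 0], [0, 0, 0, 0]],
])

```text
clock: 14.9
tool_pos: [0.5123, 0.4214, 0.1195]
orientation: [58.2, 90.0, -121.8]
force: [-0.7, 0.2, -2.5]
opening: 0.0536
```

Emit:
move_arm([
  [[0.1, 0, 0, 0], [0, 0, 0, 0], [0, 0, 0, 0]],
])

```text
clock: 15.2
tool_pos: [0.5123, 0.4213, 0.1185]
orientation: [64.1, 90.0, -115.9]
force: [-0.4, 0.1, -3.1]
opening: 0.0533
```

Emit:
move_arm([
  [[0.1, 0, 0, 0], [0, 0, 0, 0], [0, 0, 0, 0]],
])

```text
clock: 15.5
tool_pos: [0.5124, 0.4216, 0.118]
orientation: [-137.1, 90.0, 42.9]
force: [0.2, -1.0, 0.2]
opening: 0.0536
```

Emit:
move_arm([
  [[0.05, 0, 0, 0], [0, 0, 0, 0], [0, 0, 0, 0]],
])

```text
clock: 15.8
tool_pos: [0.5125, 0.4216, 0.1179]
orientation: [-141.3, 89.9, 38.7]
force: [-2.1, -0.7, 5.5]
opening: 0.0534
```

Seated. Releasing and going to the flask.

Emit:
move_arm([
  [[0, 0, 0, 0], [0, 0, 0, 0], [0, 0, 0, 0], [0, 0, 0, 0], [0, 0, 0, 0], [-0.5, 0, 0, 0], [-2, 0, 0, 0], [-3, 0, 0, 0]],
], jaw=8.76)

```text
clock: 16.6
tool_pos: [0.5115, 0.4205, 0.1711]
orientation: [50.5, 89.8, -129.5]
force: [0.4, 0.7, 0.1]
opening: 0.0875
```

Emit:
move_arm([
  [[-4, 0, 0, 0], [-3, 1, 0.3, 0], [0, 4, 1.2, 0], [0, 4, 1.2, 0], [0, 4, 1.2, 0], [0, 4, 1.3, 0], [0, 3.2, 1.2, 0], [0, 0, 0, 0]],
])

```text
clock: 17.4
tool_pos: [0.4468, 0.2162, 0.2432]
orientation: [-119.1, 89.9, 60.8]
force: [0.1, 0.4, 0.2]
opening: 0.0878
```

Emit:
move_arm([
  [[0, 0, 0, 0], [0, 0, 0, 0]],
])

```text
clock: 17.6
tool_pos: [0.4487, 0.22, 0.2425]
orientation: [-137.4, 89.9, 42.6]
force: [-0.4, -0.3, -0.1]
opening: 0.0877
```

Run:
```python
from top import *
im,d,c,p,u,v,m=disc(.448,.219,.142,.006,.05,'w5.png')
print(plane(c,[[284,213]],.145).round(4)); q=p[np.hypot(p[:,0]-.448,p[:,1]-.219)<.05]; print(np.histogram(q[:,2],10))
```

```text
tcp [0.4487 0.22   0.2425]
n 1907 zmed 0.1455 ((449.265869140625, 221.41722106933594), 19.507572174072266) ((449.355224609375, 221.3310089111328), (38.407047271728516, 38.47724533081055), 2.496901750564575)
[[0.4482 0.2173 0.145 ]]
(array([ 2162,  1236,   889,   195,  1893,     0,   335,  1814,  3593,
       35722]), array([-0.00264074,  0.03329882,  0.06923839,  0.10517796,  0.14111752,
        0.17705709,  0.21299666,  0.24893622,  0.28487579,  0.32081536,
        0.35675493]))
```

View pics/w5.png

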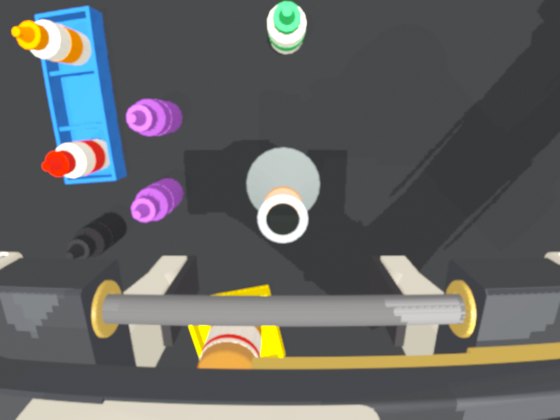

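The flask rim is at pixel (283,217), or (0.4493, 0.2214). The rack, the purple/black look-alikes and the amber bottle upright in its tray (230,345) are also in view. Descending onto the neck.

Emit:
move_arm([
  [[2.5, -0.14, -0.06, 0], [3, 0, 0, 0], [3, 0, 0, 0], [3, 0, 0, 0], [1.6, 0, 0, 0], [0.8, 0, 0, 0], [0, 0, 0, 0]],
])

```text
clock: 18.35
tool_pos: [0.4486, 0.2209, 0.1019]
orientation: [49.2, 89.9, -130.8]
force: [-0.0, 0.1, 0.6]
opening: 0.0876
```

Emit:
move_arm([
  [[0, 0, 0, 0], [0, 0, 0, 0], [0, 0, 0, 0], [0, 0, 0, 0], [0, 0, 0, 0], [0, 0, 0, 0], [0, 0, 0, 0], [0, 0, 0, 0]],
], jaw=2.3)

```text
clock: 19.15
tool_pos: [0.449, 0.2209, 0.1032]
orientation: [-152.3, 90.0, 27.7]
force: [-0.3, 0.2, 0.9]
opening: 0.0376
```

Emit:
move_arm([
  [[0, 0, 0, 0], [0, 0, 0, 0], [0, 0, 0, 0]],
])

```text
clock: 19.45
tool_pos: [0.449, 0.2209, 0.1032]
orientation: [-154.3, 90.0, 25.7]
force: [1.4, 0.1, 1.4]
opening: 0.0374
```

Emit:
move_arm([
  [[-0.5, 0, 0, 0], [-1, 0, 0, 0], [-2, 0, 0, 0], [-3, 0, 0, 0], [-3, 0, 0, 0], [-3, 0, 0, 0], [-2, 0, 0, 0], [-0.5, 0, 0, 0]],
])

```text
clock: 20.25
tool_pos: [0.4496, 0.2214, 0.2562]
orientation: [-137.7, 89.7, 42.3]
force: [0.1, -0.4, -1.1]
opening: 0.0375
```

Emit:
move_arm([
  [[0, 0, 0, 0], [0, 0, 0, 0]],
])

```text
clock: 20.45
tool_pos: [0.4482, 0.2204, 0.252]
orientation: [29.3, 89.9, -150.7]
force: [-0.2, 1.0, -2.1]
opening: 0.0373
```

Run:
```python
from h import *
im,d,c=shot('side'); im2,_,c2=shot('scene')
a=cv2.resize(im[60:220,130:290],None,fx=2.4,fy=2.4,interpolation=3); b=cv2.resize(im2[100:260,290:450],None,fx=2.4,fy=2.4,interpolation=3)
cv2.imwrite('pics/f6.png',np.hstack([a,b])[:,:,::-1]); print(get_obs()['opening'],get_obs()['force'],get_obs()['moment'])
```

```text
0.03776006196516442 [ 0.46873418 -0.12888335 -2.90934578] [-0.0455218   0.00331736 -0.00061608]
```

View pics/f6.png

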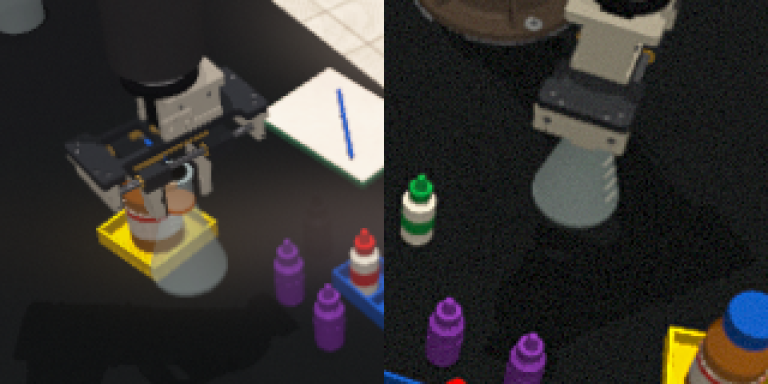

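The flask hangs upright in the fingers. Carrying it to the stirrer.

Emit:
move_arm([
  [[0, 1, -0.7, 0], [0, 2, -1.4, 0], [0, 2.7, -1.9, 0], [0, 2.7, -1.9, 0], [0, 2.7, -1.9, 0], [0, 2.7, -1.9, 0], [0, 2.7, -1.9, 0], [0, 2.7, -1.9, 0]],
])

```text
clock: 21.35
tool_pos: [0.5844, 0.0268, 0.2522]
orientation: [22.1, 89.9, -157.9]
force: [-0.0, 1.2, -0.2]
opening: 0.0373
```

Emit:
move_arm([
  [[0, 2.7, -1.9, 0], [0, 2.7, -1.9, 0], [0, 2.7, -1.9, 0], [0, 2.7, -1.9, 0], [0, 2.2, -1.4, 0], [0, 1.3, -0.7, 0], [0, 0.7, -0.3, 0], [0, 0, 0, 0]],
])

```text
clock: 22.15
tool_pos: [0.6836, -0.122, 0.2522]
orientation: [2.6, 89.9, -177.4]
force: [-0.7, -1.2, -1.0]
opening: 0.0373
```

Emit:
move_arm([
  [[0, 0, 0, 0], [0, 0, 0, 0], [0, 0, 0, 0]],
])

```text
clock: 22.45
tool_pos: [0.6837, -0.1203, 0.2536]
orientation: [-168.9, 90.0, 11.2]
force: [-0.2, -0.8, -1.3]
opening: 0.0372
```

Run:
```python
from top import *
for cam,lo,hi in (('wrist',(0,0,0),(180,255,255)),('scene',(0,0,150),(180,60,255)),('side',(0,0,150),(180,60,255))):
    im,d,c,p,u,v,m=disc(.683,-.122,.06,.003,.095,'s7%s.png'%cam,cam,lo,hi)
    M=np.zeros(d.shape,np.uint8); M[v[m],u[m]]=255; M=cv2.morphologyEx(M,cv2.MORPH_OPEN,np.ones((3,3)))
    q=p[(M[v,u]>0)]; print(cam,cv2.minAreaRect((q[:,:2]*1000).astype(np.float32)))
```

```text
tcp [ 0.6837 -0.1203  0.2536]
n 5616 zmed 0.0604 ((683.9600830078125, -122.49082946777344), 83.27900695800781) ((683.6544799804688, -122.55149841308594), (119.31331634521484, 120.14165496826172), 78.25711059570312)
wrist ((683.5286254882812, -123.03336334228516), (118.52947235107422, 120.09558868408203), 78.40592193603516)
tcp [ 0.6837 -0.1204  0.2536]
n 1478 zmed 0.0599 ((684.3947143554688, -120.1502456665039), 81.51995086669922) ((683.8705444335938, -120.73509979248047), (121.19860076904297, 119.80442810058594), 77.90779876708984)
scene ((683.83154296875, -121.16675567626953), (119.87088012695312, 119.28800201416016), 78.37698364257812)
tcp [ 0.6838 -0.1205  0.2535]
n 1173 zmed 0.0598 ((668.4176025390625, -128.709228515625), 88.70346069335938) ((670.7103271484375, -121.5330581665039), (123.47960662841797, 143.306884765625), 79.22509765625)
side ((682.872314453125, -124.699951171875), (114.94586181640625, 121.55409240722656), 75.77947235107422)
```

View pics/s7wrist.png

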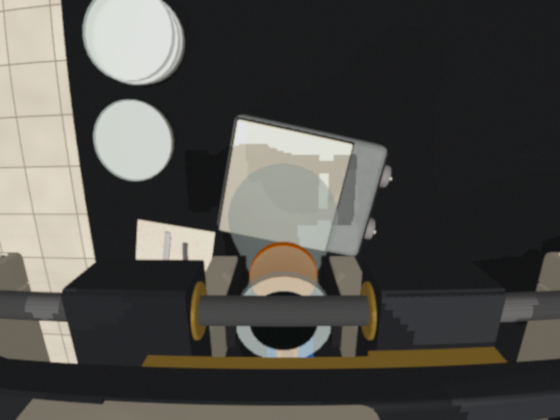

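The plate's centre is at (0.6837, -0.1223). I'll correct by 2 mm and lower.

Emit:
move_arm([
  [[1, 0.18, 0, 0], [2, 0, 0, 0], [2.5, 0, 0, 0], [1.7, 0, 0, 0], [1, 0, 0, 0], [0.4, 0, 0, 0], [0, 0, 0, 0], [0, 0, 0, 0]],
])

```text
clock: 23.4
tool_pos: [0.6844, -0.1231, 0.168]
orientation: [172.0, 89.9, -8.0]
force: [1.0, 0.3, -2.0]
opening: 0.0369
```

Emit:
move_arm([
  [[0.1, 0, 0, 0], [0.1, 0, 0, 0], [0, 0, 0, 0], [0, 0, 0, 0]],
])

```text
clock: 23.8
tool_pos: [0.6839, -0.123, 0.1653]
orientation: [-170.3, 90.0, 9.7]
force: [0.7, -0.5, -1.9]
opening: 0.0373
```

Emit:
move_arm([
  [[0.1, 0, 0, 0], [0, 0, 0, 0], [0, 0, 0, 0]],
])

```text
clock: 24.1
tool_pos: [0.6839, -0.123, 0.164]
orientation: [10.8, 90.0, -169.2]
force: [0.1, 0.5, -2.4]
opening: 0.0376
```

Emit:
move_arm([
  [[0.1, 0, 0, 0], [0, 0, 0, 0], [0, 0, 0, 0]],
])

```text
clock: 24.4
tool_pos: [0.6841, -0.123, 0.1633]
orientation: [172.2, 90.0, -7.8]
force: [0.5, 0.8, -0.4]
opening: 0.0374
```

Emit:
move_arm([
  [[0.05, 0, 0, 0], [0, 0, 0, 0], [0, 0, 0, 0]],
])

```text
clock: 24.7
tool_pos: [0.6843, -0.1231, 0.1631]
orientation: [172.2, 89.9, -7.8]
force: [-0.1, 0.1, 3.0]
opening: 0.0375
```

Emit:
move_arm([
  [[0, 0, 0, 0], [0, 0, 0, 0], [0, 0, 0, 0], [0, 0, 0, 0], [0, 0, 0, 0], [0, 0, 0, 0], [-0.5, 0, 0, 0], [-1.5, 0, 0, 0]],
], jaw=8.76)

```text
clock: 25.5
tool_pos: [0.683, -0.123, 0.1817]
orientation: [-1.9, 89.8, 178.0]
force: [0.5, 0.1, -0.1]
opening: 0.0872
```

Emit:
move_arm([
  [[-3, 0, 0, 0], [-3, 0, 0, 0], [-2, 0, 0, 0], [0, -2, 2.7, 0], [0, -2.7, 3.5, 0], [0, -2.7, 3.5, 0], [0, -2.7, 3.5, 0], [0, -2.7, 3.5, 0]],
])

```text
clock: 26.3
tool_pos: [0.5158, 0.0056, 0.264]
orientation: [-168.0, 89.9, 11.9]
force: [0.1, 1.5, 1.2]
opening: 0.0877
```

Emit:
move_arm([
  [[2, -2.7, 3.5, 0], [2, -1.9, 2.6, 0], [2, -0.8, 1, 0], [0, 0, 0, 0], [0, 0, 0, 0]],
])

```text
clock: 26.8
tool_pos: [0.4467, 0.0593, 0.2041]
orientation: [-171.4, 89.9, 8.7]
force: [0.8, -0.7, -0.5]
opening: 0.0873
```

Run:
```python
from top import *
im,d,c,p,u,v,m=disc(.446,.059,.080,.002,.04,'w8.png')
g=cv2.cvtColor(im,cv2.COLOR_RGB2HSV)[v,u]
for z0,z1 in((.088,.1),(.068,.082),(.055,.06)):
  m=(p[:,2]>z0)&(p[:,2]<z1)&(np.hypot(p[:,0]-.446,p[:,1]-.059)<.05); q=p[m]
  if len(q): print(z0,len(q),q.mean(0).round(4),cv2.minEnclosingCircle((q[:,:2]*1000).astype(np.float32)))
```

```text
tcp [0.4467 0.0593 0.2041]
n 405 zmed 0.0802 ((445.7048645019531, 59.93266677856445), 12.51220989227295) ((445.8044738769531, 59.670711517333984), (23.251018524169922, 24.36924934387207), 0.11459218710660934)
0.088 147 [0.4459 0.0584 0.0939] ((445.9382629394531, 59.57382583618164), 5.520514965057373)
0.068 473 [0.4458 0.0577 0.0792] ((446.0848083496094, 59.90798568725586), 12.69078540802002)
0.055 181 [0.4453 0.0519 0.0586] ((445.483154296875, 59.797943115234375), 18.02663803100586)
```

View pics/w8.png

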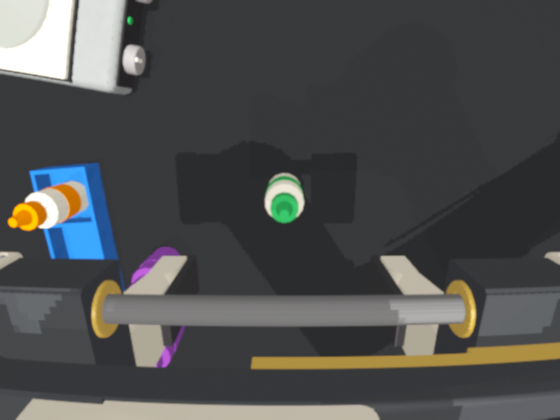

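The green dropper is at pixel (285,205), or (0.446, 0.0598). Descending to grip the upper body.

Emit:
move_arm([
  [[2.5, -0.05, 0.07, 0], [3.5, 0, 0, 0], [3.5, 0, 0, 0], [3.5, 0, 0, 0], [2, 0, 0, 0], [1.2, 0, 0, 0], [0.4, 0, 0, 0], [0, 0, 0, 0]],
])

```text
clock: 27.65
tool_pos: [0.4461, 0.0593, 0.0367]
orientation: [82.4, 90.0, -97.6]
force: [-0.4, -0.4, 0.8]
opening: 0.0875
```

Emit:
move_arm([
  [[0, 0, 0, 0], [0, 0, 0, 0], [0, 0, 0, 0], [0, 0, 0, 0], [0, 0, 0, 0], [0, 0, 0, 0], [0, 0, 0, 0], [0, 0, 0, 0]],
], jaw=2.6)

```text
clock: 28.45
tool_pos: [0.4452, 0.0595, 0.0366]
orientation: [-163.7, 90.0, 16.3]
force: [0.8, 0.3, 0.6]
opening: 0.0351
```

Emit:
move_arm([
  [[0, 0, 0, 0], [0, 0, 0, 0]],
])

```text
clock: 28.65
tool_pos: [0.4452, 0.0595, 0.0366]
orientation: [-175.0, 90.0, 5.0]
force: [0.0, 0.1, 0.1]
opening: 0.0349
```

Emit:
move_arm([
  [[-0.5, 0, 0, 0], [-1.5, 0, 0, 0], [-3, 0, 0, 0], [-3, 0, 0, 0], [-3, 0, 0, 0], [-2, 0, 0, 0], [-1, 0, 0, 0], [0, 0, 0, 0]],
])

```text
clock: 29.45
tool_pos: [0.4457, 0.0598, 0.1777]
orientation: [-148.1, 89.9, 31.9]
force: [0.3, 0.4, -1.7]
opening: 0.035
```

Emit:
move_arm([
  [[0, -0.3, -1, 0], [0, -0.7, -2.5, 0], [0, -1, -3.5, 0], [0, -1, -3.5, 0], [0, -1, -3.5, 0], [0, -1, -3.5, 0], [0, -0.9, -3, 0], [0, -0.7, -2.3, 0]],
])

```text
clock: 30.25
tool_pos: [0.6748, 0.1257, 0.1731]
orientation: [25.6, 89.8, -154.4]
force: [-0.2, -0.7, -1.2]
opening: 0.035
```

Emit:
move_arm([
  [[0, 0, 0, 0], [0, 0, 0, 0], [0, 0, 0, 0]],
])

```text
clock: 30.55
tool_pos: [0.6724, 0.1251, 0.1751]
orientation: [22.2, 89.9, -157.8]
force: [0.2, 0.8, -0.5]
opening: 0.0351
```

Run:
```python
from top import *
for cam in('wrist','scene','side'):
    im,d,c,p,u,v,m=disc(.675,.126,.02,.03,.13,'w9%s.png'%cam,cam,(100,120,50),(122,255,255))
    q=p[m]
    for a,b,n in((.026,.031,'top'),):
        f=q[(q[:,2]>a)&(q[:,2]<b)]; print(cam,n,len(f),cv2.minAreaRect((f[:,:2]*1000).astype(np.float32)))
    for nm,lo,hi in(('red',(172,150,80),(180,255,255)),('orange',(6,170,120),(18,255,255))):
        g=cv2.cvtColor(im,cv2.COLOR_RGB2HSV)[v,u]
        k=((g>=lo)&(g<=hi)).all(1)&(p[:,2]>.066)&(p[:,2]<.082)&(np.hypot(p[:,0]-.675,p[:,1]-.126)<.11)
        if k.sum()>10: print(nm,k.sum(),cv2.minEnclosingCircle((p[k][:,:2]*1000).astype(np.float32)))
```

```text
tcp [0.6724 0.1251 0.1751]
n 7818 zmed 0.0048 ((675.5336303710938, 107.58905029296875), 85.04570007324219) ((675.612548828125, 107.13876342773438), (70.7270278930664, 156.22177124023438), 3.254469871520996)
wrist top 1731 ((674.5700073242188, 108.05046081542969), (62.391815185546875, 151.81820678710938), 3.567783832550049)
tcp [0.6725 0.1252 0.1758]
n 1574 zmed 0.01 ((667.0164794921875, 119.3128890991211), 102.97530364990234) ((665.705078125, 118.89485931396484), (84.16432189941406, 191.10281372070312), 3.595705509185791)
scene top 260 ((674.0878295898438, 123.60569763183594), (64.62199401855469, 182.5175323486328), 3.391491651535034)
orange 25 ((682.7818603515625, 70.3858871459961), 11.152864456176758)
tcp [0.6726 0.1253 0.1763]
n 923 zmed 0.0127 ((669.31201171875, 120.9427490234375), 95.69767761230469) ((682.6285400390625, 121.91929626464844), (88.44219207763672, 186.38174438476562), 3.332916259765625)
side top 137 ((671.8787231445312, 121.05293273925781), (65.11875915527344, 182.19801330566406), 4.080385208129883)
orange 26 ((678.122802734375, 64.24492645263672), 11.833945274353027)
```

View pics/w9wrist.png

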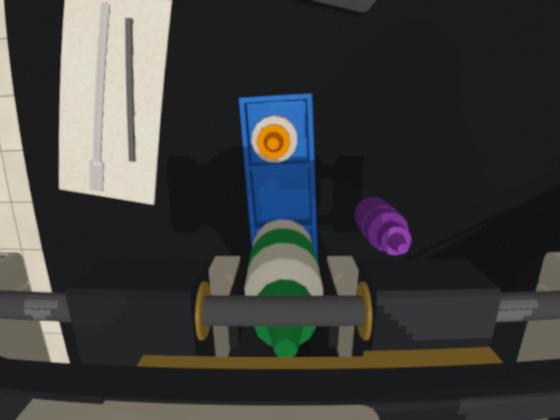

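The rack centre is about (0.6737, 0.123), with the cell visible around (283,190). Correcting by 1.2 mm in x and -2.2 mm in y, then lowering.

Emit:
move_arm([
  [[1, 0.22, -0.12, 0], [2.5, 0, 0, 0], [3, 0, 0, 0], [2.7, 0, 0, 0], [2, 0, 0, 0], [1, 0, 0, 0], [0.6, 0, 0, 0], [0, 0, 0, 0]],
])

```text
clock: 31.5
tool_pos: [0.6743, 0.1232, 0.0483]
orientation: [29.2, 90.0, -150.8]
force: [0.2, 0.0, -0.2]
opening: 0.0351
```

Emit:
move_arm([
  [[0.1, 0, 0, 0], [0.1, 0, 0, 0], [0, 0, 0, 0], [0, 0, 0, 0]],
])

```text
clock: 31.9
tool_pos: [0.6746, 0.1234, 0.0471]
orientation: [-155.1, 90.0, 24.9]
force: [0.1, -0.7, 0.3]
opening: 0.035
```

Emit:
move_arm([
  [[0.1, 0, 0, 0], [0.1, 0, 0, 0], [0, 0, 0, 0], [0, 0, 0, 0]],
])

```text
clock: 32.3
tool_pos: [0.6744, 0.1233, 0.0445]
orientation: [30.0, 90.0, -150.0]
force: [0.6, -0.0, -0.6]
opening: 0.0351
```

Emit:
move_arm([
  [[0.1, 0, 0, 0], [0.1, 0, 0, 0], [0, 0, 0, 0], [0, 0, 0, 0]],
])

```text
clock: 32.7
tool_pos: [0.6744, 0.1232, 0.0425]
orientation: [44.3, 90.0, -135.7]
force: [-0.4, 0.8, 0.1]
opening: 0.0349
```

Emit:
move_arm([
  [[0.1, 0, 0, 0], [0, 0, 0, 0], [0, 0, 0, 0]],
])

```text
clock: 33.0
tool_pos: [0.6744, 0.1233, 0.0415]
orientation: [57.1, 90.0, -122.9]
force: [0.2, -0.2, 0.1]
opening: 0.0354
```

Emit:
move_arm([
  [[0.1, 0, 0, 0], [0, 0, 0, 0], [0, 0, 0, 0]],
])

```text
clock: 33.3
tool_pos: [0.6745, 0.1233, 0.0407]
orientation: [-159.6, 90.0, 20.4]
force: [-0.3, -0.4, 0.1]
opening: 0.0351
```

Emit:
move_arm([
  [[0.05, 0, 0, 0], [0, 0, 0, 0], [0, 0, 0, 0]],
])

```text
clock: 33.6
tool_pos: [0.6746, 0.1233, 0.0405]
orientation: [-168.0, 90.0, 12.1]
force: [-0.9, -0.7, 5.8]
opening: 0.0353
```

Emit:
move_arm([
  [[0, 0, 0, 0], [0, 0, 0, 0], [0, 0, 0, 0], [0, 0, 0, 0], [-0.5, 0, 0, 0], [-1.5, 0, 0, 0], [-3, 0, 0, 0], [-3, 0, 0, 0]],
], jaw=5.6)

```text
clock: 34.4
tool_pos: [0.6743, 0.1232, 0.1219]
orientation: [73.7, 90.0, -106.3]
force: [0.7, -0.1, -0.4]
opening: 0.0561
```

Emit:
move_arm([
  [[-4, 0, 0, 0], [-4, 0, 0, 0], [-4, 0, 0, 0], [-2, 0, 0, 0], [0, 0, 0, 0], [0, 0, 0, 0], [0, 0, 0, 0]],
])

```text
clock: 35.1
tool_pos: [0.6737, 0.1231, 0.2595]
orientation: [9.1, 89.9, -170.9]
force: [-0.1, 0.4, -0.8]
opening: 0.056
```

Run:
```python
from top import *
print('drop');disc(.674,.123,.084,.002,.03,'w10.png')
print('flask');disc(.684,-.122,.205,.003,.04,None)
for cam in('side','scene'):
    print(cam)
    for n,x,y,z,r in(('flask',.684,-.122,.205,.035),('beaker',.517,-.41,.119,.045),('bottle',.512,.421,.148,.045),('drop',.674,.123,.084,.03),('red',.668,.183,.084,.03),('orange',.679,.066,.084,.03)):
        print(n); disc(x,y,z,.003,r,cam+'10.png',cam)
```

```text
drop
tcp [0.6737 0.1231 0.2595]
n 311 zmed 0.0842 ((674.807373046875, 123.58641815185547), 12.364815711975098) ((674.9191284179688, 123.63960266113281), (23.943147659301758, 23.906370162963867), 25.331636428833008)
flask
tcp [0.6738 0.1231 0.2591]
n 0 zmed None  
side
flask
tcp [0.6739 0.1231 0.2589]
n 146 zmed 0.2054 ((684.316650390625, -122.62242889404297), 20.82879066467285) ((683.7694091796875, -122.01693725585938), (39.22239303588867, 39.4389762878418), 88.87785339355469)
beaker
tcp [0.674  0.1231 0.259 ]
n 93 zmed 0.118 ((517.0769653320312, -410.9378356933594), 25.8797607421875) ((517.8261108398438, -411.3731689453125), (49.40192413330078, 50.194374084472656), 86.82212829589844)
bottle
tcp [0.6741 0.1232 0.2591]
n 162 zmed 0.1475 ((512.1897583007812, 419.8757019042969), 29.816747665405273) ((510.98870849609375, 419.225341796875), (55.68762969970703, 51.85068893432617), 38.484275817871094)
drop
tcp [0.6742 0.1232 0.2592]
n 29 zmed 0.0845 ((673.2138671875, 123.45820617675781), 13.435932159423828) ((672.4244995117188, 121.63453674316406), (23.008840560913086, 19.92330551147461), 5
[... 1012 characters left out ...]
), (52.35846710205078, 53.47809600830078), 46.67700958251953)
drop
tcp [0.6744 0.1233 0.2599]
n 50 zmed 0.0842 ((676.1734619140625, 125.24284362792969), 12.431830406188965) ((677.1098022460938, 125.8695068359375), (22.079261779785156, 23.119844436645508), 15.554047584533691)
red
tcp [0.6744 0.1233 0.26  ]
n 52 zmed 0.0833 ((668.2857666015625, 185.4307098388672), 12.524528503417969) ((669.8597412109375, 185.89846801757812), (18.070796966552734, 23.660675048828125), 0.6084835529327393)
orange
tcp [0.6744 0.1233 0.26  ]
n 51 zmed 0.0838 ((679.6033325195312, 66.49444580078125), 13.12865161895752) ((679.4807739257812, 67.43408966064453), (23.296117782592773, 23.271228790283203), 29.1616153717041)
```

View pics/side10.png

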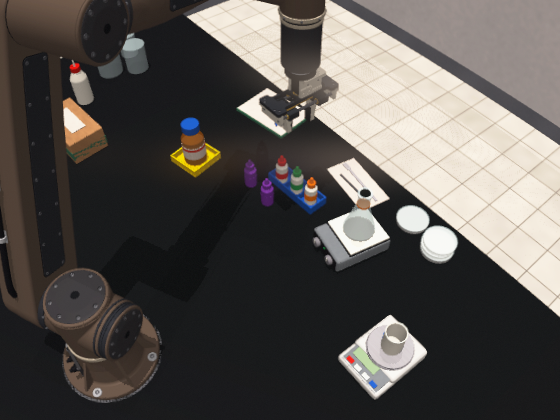

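View pics/scene10.png

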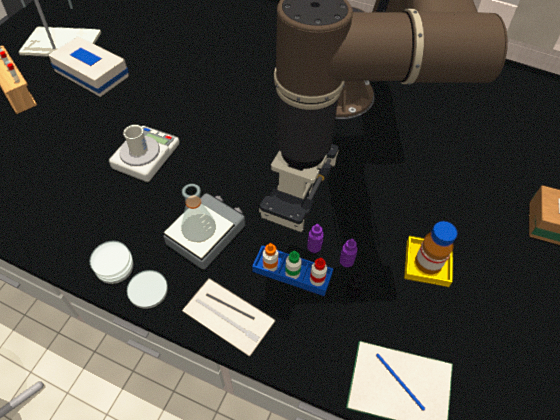

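All four items stand upright in place within about 2 mm, at the expected heights. The gripper is clear, so I'm handing in.

```bash
python3 -c "from plant import close_job; print(close_job())"
```

```text
the job is handed in; nothing more can be done
None
```

The bench is set up and handed in at about 36 s on the robot's clock. Each item was lowered to a light contact (about 3–6 N at the wrist) before I released it, and the arm was clear at the end.

My last camera checks put each item close to its target:

| Item | Place | Offset from middle | Height check |
|---|---|---|---|
| Flask | stirrer plate | about 1 mm | top at 0.205 m, as expected |
| Beaker | balance pan | about 1 mm | lip at 0.118 m, about 1 mm below the expected 0.119 m |
| Amber bottle | tray floor | about 2 mm | top at 0.148 m, as expected |
| Green bottle | rack's middle cell | about 1 mm | cap top at 0.084 m, as expected |

- **Other bottles:** red and orange still stand in their cells, at the positions first measured to within a few mm. In the side and scene views, the purple ones look unmoved; the black one can't be made out.
- **Camera disagreement:** the side and scene cameras differ by 1–4 mm, well inside the tolerances.
- **Flask grip:** the jaws read 37.5 mm on the 33 mm neck, so they probably held the rim bead. The flask stayed upright and didn't slip.
- **Failed check:** the last wrist-camera look for the flask found nothing, as it was out of view. The side and scene cameras confirmed it instead.

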